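# Wind the bakery box up to the stop and start the stamper

## Task

Get the box of cinnamon rolls stamped: wind the handwheel of the box stamper until the carriage with the box touches the red stop. Then slide the yellow lock tab off the start button and press the green button fully down, and let go of everything. Do not knock over the icing jar.

Things in the scene. Friction and masses are not known exactly. Their poses are not given: they have to be found in the camera images.
- stamper: The grey box stamper, fixed, on the left or the right of the table; origin on the table under the wheel's axis, z up, x from the wheel to the bed, whose near edge is 125 mm and centre 210 mm from the wheel's axis. The carriage runs along y, to -y as the wheel is wound. Carriage and box are at most 115 mm high; a thin stamping arm 165 mm high over the bed stays at x over 210 mm.
- wheel_axis (a point): Point on the handwheel's upright axis, 122 mm above the table, level with knob_mid; axes as the stamper's. The wheel is a horizontal black ring with aluminium spokes, 140 mm across; the top of the ring is 90 mm and of the hub 92 mm above the table.
- knob_mid (a point): Middle of the red crank knob that stands upright on the wheel's ring, 62 mm from the wheel's axis: 28 mm in diameter, 60 mm tall (90 to 150 mm above the table), this point at 122 mm. It spins freely on its own pin, so a gripper may hold it without turning along as it goes round; slow winding takes 2 to 4 N at the knob, brisk or jerky winding up to about 12 N.
- wheel (a joint): Angle of the handwheel, 0 to 9.0 rad, growing clockwise as seen from above, in the direction that brings the carriage to the stop. It starts at 0 to 3.2 rad and cannot turn beyond 9.0. It stays where it is left.
- carriage (a joint): Travel of the carriage, 0 to 0.144 m, geared to the wheel at 16 mm per rad. At 0.144 the carriage's front plate touches the stop.
- carriage_face (a point): Middle of the leading face of the aluminium carriage (140 x 140 mm) that carries an open brown box of cinnamon rolls; it slides on rails on the stamper's bed.
- stop_face (a point): Middle of the contact face (black rubber pad) of the red stop block fixed on the bed. The carriage touches it when carriage_face is at it.
- tab_grip (a point): Centre of the upright fin of the yellow lock tab, 100 mm above the table. Fin: 16 mm thick (y), 40 mm wide (x), from 78 to 120 mm above the table, to be pinched or pushed. It stands on the middle of a yellow plate 54 mm long (y), top at 78 mm, that covers the start button. The tab slides to its own -y; about 2 N slides it.
- tab (a joint): Travel of the lock tab, m: 0 over the button, 0.065 fully aside; the button is uncovered from 0.045 on. It stays where it is left.
- start_top (a point): Centre of the top face of the green start button, 34 mm across, 67 mm above the table, axes as tab_grip. It is under the tab at first, on a fixed grey box 45 mm high (230 mm along y, 130 mm along x) on the other side of the table from the stamper. A dark rail, 71 mm above the table, runs along y, its edge 43 mm from the button's centre on the -x side.
- start (a joint): Travel of the start button, m: 0 released, 0.006 fully pressed. A spring: about 5 N presses it fully, and it comes back up when let go.
- jar_mid (a point): Centre of the amber icing jar (72 mm in diameter, 100 mm tall, white cap), a loose bystander that stands beyond the start box.
Things that resemble listed ones, but are neither listed nor needed, are in the scene too. What is shaped like the part that bears jar_mid but blue, pink or purple is not meant.

How it is judged:
By the outcome, as a careful person would: the job done as asked, in the order asked, and still so for the second after the job is handed in, with the robot touching nothing.
It also fails if it takes over 67 s, if anything falls off the work surface, if the arm or the gripper's body presses on something with over 40 N, if the wrist force passes 120 N, or if a joint passes its speed limit or range.

## Robot

A 7-joint arm with a two-finger parallel gripper is mounted at the origin on the work surface. World frame = base frame: x ahead of the robot, y to its left, z up, the work surface at z = 0. Lengths are in m, angles in rad, forces in N, time in s.
With the tool pointing down it reaches from about 0.4 to 0.85 m from the base axis. Payload 4.5 kg.
Tool frame: the origin (TCP) lies midway between the tips of the shut fingers; the grasp point (between the pads) lies 19 mm behind it; z points along the fingers, y is the line along which they close (so a half turn about z gives the same grasp; the last joint's range is limited). The gripper opens to 88 mm and grips with 3 to 60 N. Pads are 18 mm wide; open, the fingers measure 123 mm over their backs; the gripper's body (75 mm by 187 mm) begins 45 mm behind the grasp point.
Start: joints at [1.169, 0.689, -0.195, 1.565, 0.157, 0.902, -0.215], TCP at [0.264, -0.567, 0.239] pointing down, gripper open.
Joint ranges: [-3.01, 3.01], [-0.46, 2.08], [-1.47, 1.51], [0.13, 2.56], [-1, 4.14], [0.04, 2.09], [-2.66, 2.66]. Speed limits (rad/s): [2.57, 2.57, 3.14, 3.14, 3.14, 3.14, 3.14].

## Interface

Orientations are given as a unit quaternion [x, y, z, w].
In Python, from plant import r gives the robot as it stands.
- The arm moves only by the tool carry_out, never from a script. Its argument "plan" is a list of rows, each an object with "rot": the turn, a rotation vector about the tool's x, y, z in rad, a list of three; "xyz": the shift along the tool's x, y, z in m, a list of three; "grip": the closure in counts, from 0 (fully open) to 255 (shut). In form: [{"rot": [wx, wy, wz], "xyz": [dx, dy, dz], "grip": grip}, ...]. A call has 1 to 8 rows; each row is the pose to reach, as a shift and turn from the pose commanded when the call began, along the tool's axes at that moment; what a row does not reach only later rows make up. A row lasts 1/12 s, in which the tool goes at most 41.7 mm and 7.16 degrees, less where a joint would pass 70% of its speed; a pose out of reach is approached as far as the arm can. A call with a gripper value outside its range is refused whole. The fingers move at their own pace and stop on an object; "squeeze" is the grip in N (left out, the last holds). Time passes only in rows, so rows that repeat a pose let the fingers close. It gives the time, the measured TCP pose, the force, the opening and the grip force at its end, in the units of the state.
- r.get_state(): the state, without advancing time (a new reading comes with each control period).
- r.snapshot(name): name is "scene" or "top" or "wrist"; returns the picture (400x640x3 uint8, red, green, blue); there is no depth.
- r.camera_params(name): a dict with "fx", "fy", "cx", "cy" (pixels), "distortion" ([k1, k2, p1, p2, k3] as OpenCV has them; the pictures are not rectified), "position" and "attitude" of the camera in the world; the wrist camera has in their place "hand_eye" (4x4, takes a point from camera to tool coordinates, whose origin is the TCP and whose axes are the flange's). Camera axes: x right, y down, z forward; pixel columns grow to the right and rows downward; lengths in m; the calibration is good to about 2 mm. A picture is of the moment at which its call begins: read the wrist's pose just before it. camera_params takes no time and is no camera call.
- r.finish_job(): hands the job in; it is judged then, once.
The state is a dict: "clock": time; "q": joint angles; "qd": joint speeds; "joint_torque": joint torques, N m; "tool_pos": TCP position; "eef_rot": TCP orientation; "contact_force": force on the tool from outside, world axes, zero at the start; "moment": the same for the moment, N m; "opening": opening from 0.0 (shut) to 1.0 (fully open); "finger_force": force on a finger pad.
Only numpy, scipy, OpenCV 4.12 (cv2) and the standard library are available. Lean on these libraries where they do the work, as an engineer would, in place of code of your own. Each camera call takes 0.05 s, during which the arm holds its last target. There are 200 camera calls.

## Working session

There is one attempt and no reset: what is moved stays moved. The work goes in short steps, Python scripts to look and compute and a tool call to move; the robot and the scene stay as the last step left them, time stands still between calls to the robot, and variables do not carry over. Pictures are saved under pics/ and viewed, at most 10 in all, crops included, and the job is handed in when it is done.

Besides the shell and the picture viewer there is one more tool, called as name(argument=value, ...), one argument or row to a line, values as JSON. carry_out: Moves the arm, as the interface text tells. Its arguments: {"type":"object","properties":{"plan":{"type":"array"},"squeeze":{"type":"number"}},"required":["plan"]}

```bash
ls; mkdir -p pics; python3 - <<'E'
from plant import r
import cv2, numpy as np
print(r.get_state())
for n in ("scene","top"):
    im=r.snapshot(n); cv2.imwrite(f"pics/{n}0.png",im[:,:,::-1]); print(n,r.camera_params(n))
print(r.camera_params("wrist"))
E
```

```text
pics
{'clock': 0.0, 'q': array([ 1.16882994,  0.68999383, -0.19450982,  1.56629927,  0.15731697,
        0.90248899, -0.21508109]), 'qd': array([-2.85050386e-04, -4.88436248e-04, -2.88005560e-04, -4.53956065e-04,
       -3.16514738e-04, -9.29392412e-05,  3.46073965e-04]), 'joint_torque': array([-4.98976551e-04, -5.27569592e+01, -1.26696791e+00, -1.53433764e+01,
       -5.25974901e-02,  6.54484276e-03,  1.62875699e-04]), 'tool_pos': array([ 0.26350998, -0.56606402,  0.23791571]), 'eef_rot': array([ 9.76345455e-01,  2.16214581e-01, -2.62878279e-04, -8.58938140e-04]), 'contact_force': array([-0.06952552,  0.71763598,  0.08955314]), 'moment': array([ 0.00593822, -0.04417376,  0.02192018]), 'finger_force': 0.0, 'opening': 0.9977408533871632}
scene {'fx': 519.1647260477795, 'fy': 519.1647260477795, 'cx': 309.1675693556759, 'cy': 209.70828562836104, 'distortion': array([-0.13147839,  0.        ,  0.        ,  0.        ,  0.        ]), 'position': array([1.4062913 , 0.16499633, 1.00693012]), 'attitude': array([ 0.59081431,  0.72252332, -0.28462131, -0.21883603])}
top {'fx': 437.0738259186773, 'fy': 437.0738259186773, 'cx': 318.56976190696355, 'cy': 195.6401400105205, 'distortion': array([-0.07441867,  0.        ,  0.        ,  0.        ,  0.        ]), 'position': array([ 0.41215804, -0.04698745,  1.41076537]), 'attitude': array([-0.70414636,  0.70514248, -0.06155455,  0.05624071])}
{'fx': 296.77456394419613, 'fy': 296.77456394419613, 'cx': 316.8037738901844, 'cy': 200.01215448528112, 'distortion': array([0.0132665, 0.       , 0.       , 0.       , 0.       ]), 'hand_eye': array([[ 1.07495693e-03, -9.65199348e-01, -2.61513028e-01,
         6.61005115e-02],
       [ 9.99998772e-01,  7.39268585e-04,  1.38201166e-03,
         2.60538636e-04],
       [-1.14058838e-03, -2.61514193e-01,  9.65198957e-01,
        -1.47629166e-01],
       [ 0.00000000e+00,  0.00000000e+00,  0.00000000e+00,
         1.00000000e+00]])}
```

View pics/scene0.png

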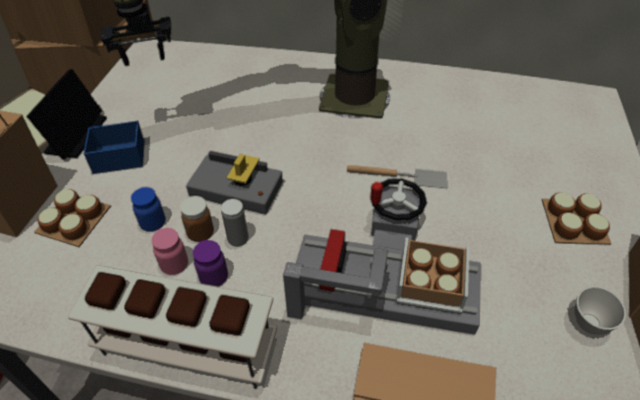

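View pics/top0.png

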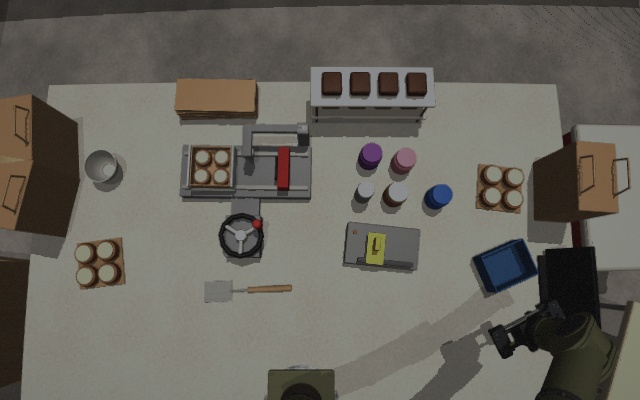

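```bash
cat > h.py <<'E'
import cv2, numpy as np
from scipy.spatial.transform import Rotation as R
from plant import r
def cam(n, st=None):
    p=r.camera_params(n); K=np.array([[p['fx'],0,p['cx']],[0,p['fy'],p['cy']],[0,0,1]])
    if 'hand_eye' in p:
        T=np.eye(4); T[:3,:3]=R.from_quat(st['eef_rot']).as_matrix(); T[:3,3]=st['tool_pos']; T=T@p['hand_eye']
        return K,p['distortion'],T[:3,:3],T[:3,3]
    return K,p['distortion'],R.from_quat(p['attitude']).as_matrix(),np.array(p['position'])
def onplane(c,px,z):
    K,D,Rm,t=c
    u=cv2.undistortPoints(np.array(px,float).reshape(-1,1,2),K,D).reshape(-1,2)
    d=np.c_[u,np.ones(len(u))]@Rm.T
    return t+d*((z-t[2])/d[:,2])[:,None]
def blobs(m,amin=15):
    n,l,s,c=cv2.connectedComponentsWithStats(m.astype(np.uint8))
    return [(tuple(c[i].round(1)),s[i].tolist(),l==i) for i in range(1,n) if s[i][4]>=amin]
def masks(im):
    h=cv2.cvtColor(im,cv2.COLOR_RGB2HSV).astype(int); H,S,V=h[...,0],h[...,1],h[...,2]
    return dict(red=((H<6)|(H>174))&(S>170)&(V>80), yellow=(H>22)&(H<33)&(S>150)&(V>90), black=(V<50), amber=(H>5)&(H<18)&(S>100)&(V>50)&(V<140),green=(H>45)&(H<80)&(S>120)&(V>60))
E
python3 - <<'E'
from h import *
for n in("top","scene"):
    im=cv2.imread(f"pics/{n}0.png")[:,:,::-1].copy(); m=masks(im); c=cam(n)
    for k in("red","yellow"):
        for b in blobs(m[k]): print(n,k,b[0],b[1], onplane(c,[b[0]],.1)[0].round(3), cv2.minAreaRect(np.argwhere(b[2])[:,::-1].astype(np.float32)))
    if n=="top":
        for b in blobs(m["black"],100):
            if 200<b[0][0]<450 and 180<b[0][1]<280:
                print("black",b[0],b[1]); P=np.argwhere(b[2])[:,::-1].astype(np.float32); H=cv2.convexHull(P).reshape(-1,2); w=onplane(c,H,.083)
                print(cv2.minEnclosingCircle(w[:,:2].astype(np.float32)),cv2.fitEllipse(w[:,:2].astype(np.float32)))
        a=cv2.resize(im[115:275,175:325],None,fx=4,fy=4,interpolation=3)[:600]
        b=cv2.resize(im[215:275,335:430],None,fx=2,fy=2)
        cv2.imwrite("pics/c1.png",a[:,:,::-1])
        cv2.imwrite("pics/c2.png",cv2.resize(im[150:280,335:450],None,fx=4.5,fy=4.5,interpolation=3)[:,:,::-1])
E
```

```text
top red (np.float64(282.7), np.float64(166.6)) [277, 147, 12, 40, 417] [0.723 0.053 0.1  ] ((282.6294860839844, 166.50479125976562), (10.474300384521484, 39.30638122558594), 2.12109637260437)
top red (np.float64(256.1), np.float64(223.2)) [253, 220, 8, 8, 45] [0.549 0.131 0.1  ] ((256.5, 223.5), (7.0, 7.0), 90.0)
black (np.float64(388.6), np.float64(200.4)) [383, 189, 18, 18, 103]
((0.6308568716049194, -0.2849656641483307), 0.03179749846458435) ((0.6316705942153931, -0.28496554493904114), (0.05984422191977501, 0.06237252429127693), 126.14778900146484)
black (np.float64(429.5), np.float64(201.7)) [424, 191, 17, 18, 111]
((0.6248976588249207, -0.4133436679840088), 0.03175661340355873) ((0.6252583861351013, -0.414644718170166), (0.06078255921602249, 0.06289257109165192), 157.8766326904297)
black (np.float64(275.8), np.float64(197.6)) [242, 197, 69, 4, 103]
((0.6315335035324097, 0.0739734023809433), 0.10490918159484863) ((0.6334237456321716, 0.07741516828536987), (0.027936313301324844, 0.2179841846227646), 178.09986877441406)
black (np.float64(241.2), np.float64(237.1)) [219, 213, 45, 46, 653]
((0.5088933706283569, 0.16974946856498718), 0.07872745394706726) ((0.5103306770324707, 0.17620247602462769), (0.13189011812210083, 0.15373480319976807), 126.41899871826172)
scene red (np.float64(376.8), np.float64(186.5)) [372, 183, 10, 8, 63] [0.503 0.125 0.1  ] ((376.5, 186.5), (7.0, 9.0), 90.0)
scene red (np.float64(332.9), np.float64(250.5)) [322, 230, 22, 41, 573] [0.717 0.055 0.1  ] ((332.8146057128906, 250.30335998535156), (14.765774726867676, 40.39976119995117), 12.994616508483887)
scene yellow (np.float64(242.9), np.float64(168.7)) [227, 155, 31, 27, 384] [ 0.503 -0.217  0.1  ] ((242.2810516357422, 168.3978271484375), (20.419326782226562, 29.481159210205078), 25.016895294189453)
```

View pics/c1.png

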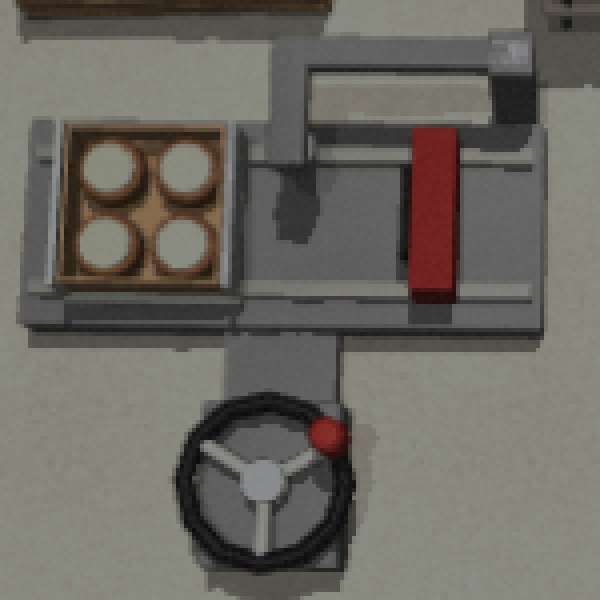

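View pics/c2.png

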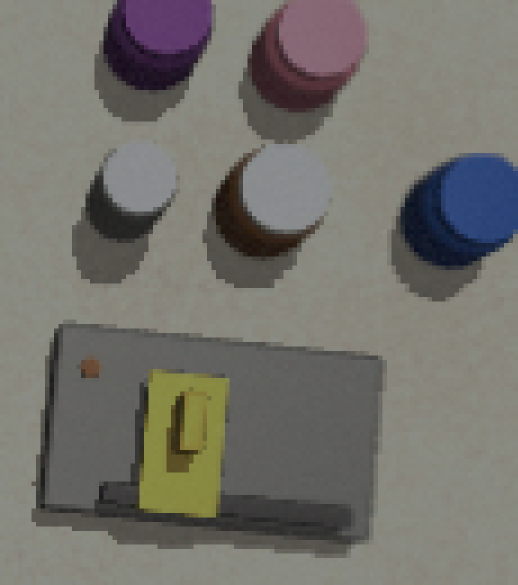

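```bash
python3 - <<'E'
from h import *
c=cam("top")
def p(x,y,z,o=(175,115),s=4): return onplane(c,[[x/s+o[0],y/s+o[1]]],z)[0].round(4)
print("cam",c[3])
hub=p(263,481,.092); k=p(328,434,.15); print("hub",hub,"knob",k,np.linalg.norm((k-hub)[:2]))
for n,x,y in(("ringL",177,482),("ringR",353,482),("ringT",265,393),("ringB",265,572)): print(n,p(x,y,.085))
print("bed near edge",p(20,326,.04),p(542,333,.04)); print("stop",p(412,128,.1),p(410,300,.1),"padlo",p(401,250,.08))
print("car",p(237,122,.1),p(229,288,.1), p(243,300,.06))
q=lambda x,y,z:p(x,y,z,(335,150),4.5)
print("fin",q(197,420,.12),"plate",[q(x,y,.078) for x,y in((148,370),(229,378),(218,517),(138,508))])
print("box",[q(x,y,.045) for x,y in((62,324),(382,357),(368,537),(40,508))])
print("jar",q(287,187,.1))
E
```

```text
cam [ 0.41215804 -0.04698745  1.41076537]
hub [0.5131 0.178  0.092 ] knob [0.5427 0.1218 0.15  ] 0.06351850124176417
ringL [0.5128 0.2448 0.085 ]
ringR [0.5129 0.1108 0.085 ]
ringT [0.5809 0.1794 0.085 ]
ringB [0.4451 0.176  0.085 ]
bed near edge [0.6405 0.3853 0.04  ] [ 0.6345 -0.0319  0.04  ]
stop [0.7859 0.0684 0.1   ] [0.6503 0.068  0.1   ] padlo [0.6935 0.0773 0.08  ]
car [0.7911 0.2047 0.1   ] [0.6598 0.2066 0.1   ] [0.6577 0.203  0.06  ]
fin [ 0.4866 -0.2343  0.12  ] plate [array([ 0.523 , -0.2078,  0.078 ]), array([ 0.5174, -0.2629,  0.078 ]), array([ 0.4239, -0.2531,  0.078 ]), array([ 0.4302, -0.1993,  0.078 ])]
box [array([ 0.5581, -0.1522,  0.045 ]), array([ 0.5343, -0.3762,  0.045 ]), array([ 0.4098, -0.3619,  0.045 ]), array([ 0.4309, -0.1355,  0.045 ])]
jar [ 0.6453 -0.3024  0.1   ]
```

carry_out(
  plan=[
    {"rot": [0,0,0.055],"xyz": [0.0275,-0.0256,0],"grip": 0},
    {"rot": [0,0,0.11],"xyz": [0.055,-0.0512,0],"grip": 0},
    {"rot": [0,0,0.165],"xyz": [0.0825,-0.0768,0],"grip": 0},
    {"rot": [0,0,0.22],"xyz": [0.11,-0.1024,0],"grip": 0},
    {"rot": [0,0,0.275],"xyz": [0.1375,-0.128,0],"grip": 0},
    {"rot": [0,0,0.33],"xyz": [0.165,-0.1536,0],"grip": 0},
    {"rot": [0,0,0.385],"xyz": [0.1925,-0.1792,0],"grip": 0},
    {"rot": [0,0,0.436],"xyz": [0.22,-0.205,0],"grip": 0},
  ],
  squeeze=30,
)

```text
clock: 0.77
tool_pos: [0.3769, -0.2861, 0.2386]
eef_rot: [1.0, -0.002, -0.0, -0.0]
contact_force: [1.4, -1.1, -0.2]
opening: 1.001
finger_force: 0.0
```

carry_out(
  plan=[
    {"rot": [0,0,0],"xyz": [0.015,-0.037,0],"grip": 0},
    {"rot": [0,0,0],"xyz": [0.03,-0.074,0],"grip": 0},
    {"rot": [0,0,0],"xyz": [0.045,-0.111,0],"grip": 0},
    {"rot": [0,0,0],"xyz": [0.06,-0.148,0],"grip": 0},
    {"rot": [0,0,0],"xyz": [0.075,-0.185,0],"grip": 0},
    {"rot": [0,0,0],"xyz": [0.09,-0.222,0],"grip": 0},
    {"rot": [0,0,0],"xyz": [0.105,-0.259,0],"grip": 0},
    {"rot": [0,0,0],"xyz": [0.12,-0.296,0],"grip": 0},
  ],
)

```text
clock: 1.43
tool_pos: [0.497, 0.0101, 0.2386]
eef_rot: [1.0, 0.0, -0.0, 0.0]
contact_force: [0.3, 0.2, 0.8]
opening: 0.997
finger_force: 0.0
```

carry_out(
  plan=[
    {"rot": [0,0,0],"xyz": [0.015,-0.036,0],"grip": 0},
    {"rot": [0,0,0],"xyz": [0.03,-0.072,0],"grip": 0},
    {"rot": [0,0,0],"xyz": [0.045,-0.108,0],"grip": 0},
    {"rot": [0,0,0],"xyz": [0.045,-0.108,0],"grip": 0},
    {"rot": [0,0,0],"xyz": [0.045,-0.108,0],"grip": 0},
  ],
)

```text
clock: 1.85
tool_pos: [0.5418, 0.1192, 0.2381]
eef_rot: [1.0, 0.003, -0.0, -0.001]
contact_force: [-0.5, -1.1, 0.0]
opening: 1.002
finger_force: 0.0
```

```bash
python3 - <<'E'
from h import *
st=r.get_state(); im=r.snapshot("wrist"); c=cam("wrist",st); print(st['tool_pos'],st['qd'].round(3),st['q'].round(2))
cv2.imwrite("pics/w1.png",im[:,:,::-1])
for b in blobs(masks(im)["red"],60):
    print(b[0],b[1],onplane(c,[b[0]],.15)[0])
E
```

```text
[0.54184568 0.11919409 0.23808809] [ 0.055 -0.02   0.056  0.052  0.013  0.004  0.003] [-0.31  0.59  0.02  1.79 -0.02  0.76 -1.85]
(np.float64(394.7), np.float64(29.9)) [373, 0, 45, 62, 2464] [0.66966041 0.06392647 0.15      ]
(np.float64(306.6), np.float64(195.3)) [295, 185, 25, 24, 389] [0.5483081  0.12675052 0.15      ]
```

View pics/w1.png

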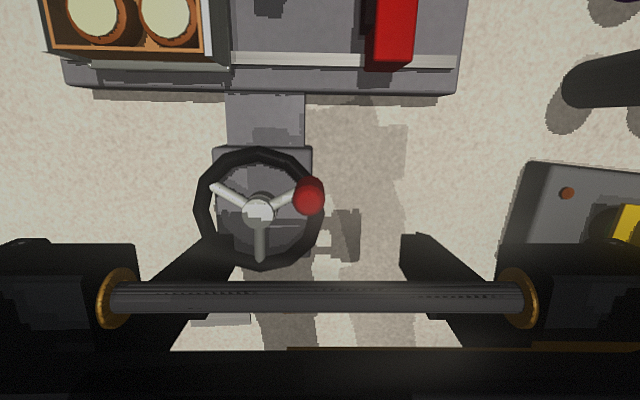

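```bash
python3 - <<'E'
from h import *
st=r.get_state(); c=cam("wrist",st); print(st['tool_pos'])
print(onplane(c,[[308,195]],.15),onplane(c,[[257,210]],.092), onplane(c,[[194,208],[324,208],[258,146],[258,271]],.083))
E
```

```text
[0.54134705 0.11648366 0.23813714]
[[0.54801561 0.12271555 0.15      ]] [[0.51718123 0.17716444 0.092     ]] [[0.51650599 0.24566596 0.083     ]
 [0.51677092 0.10764888 0.083     ]
 [0.58174105 0.17462544 0.083     ]
 [0.44241779 0.1814759  0.083     ]]
```

carry_out(
  plan=[
    {"rot": [0,0,0],"xyz": [0.001,-0.0015,0.033],"grip": 0},
    {"rot": [0,0,0],"xyz": [0.002,-0.003,0.066],"grip": 0},
    {"rot": [0,0,0],"xyz": [0.003,-0.005,0.1],"grip": 0},
    {"rot": [0,0,0],"xyz": [0.004,-0.006,0.125],"grip": 0},
    {"rot": [0,0,0],"xyz": [0.004,-0.006,0.135],"grip": 0},
    {"rot": [0,0,0],"xyz": [0.004,-0.006,0.135],"grip": 150},
    {"rot": [0,0,0],"xyz": [0.004,-0.006,0.135],"grip": 200},
    {"rot": [0,0,0],"xyz": [0.004,-0.006,0.135],"grip": 255},
  ],
)

```text
clock: 2.57
tool_pos: [0.5469, 0.1214, 0.1053]
eef_rot: [1.0, -0.001, 0.001, -0.0]
contact_force: [-0.5, 1.1, 0.9]
opening: 0.803
finger_force: 0.0
```

carry_out(
  plan=[
    {"rot": [0,0,0],"xyz": [0,0,0],"grip": 255},
    {"rot": [0,0,0],"xyz": [0,0,0],"grip": 255},
    {"rot": [0,0,0],"xyz": [0,0,0],"grip": 255},
    {"rot": [0,0,0],"xyz": [0,0,0],"grip": 255},
  ],
)

```text
clock: 2.9
tool_pos: [0.5462, 0.1222, 0.1044]
eef_rot: [1.0, -0.0, 0.001, -0.0]
contact_force: [-0.5, 0.0, -0.7]
opening: 0.491
finger_force: 0.0
```

carry_out(
  plan=[
    {"rot": [0,0,0],"xyz": [0,0,0],"grip": 255},
    {"rot": [0,0,0],"xyz": [0,0,0],"grip": 255},
    {"rot": [0,0,0],"xyz": [0,0,0],"grip": 255},
    {"rot": [0,0,0],"xyz": [0,0,0],"grip": 255},
    {"rot": [0,0,0],"xyz": [0,0,0],"grip": 255},
  ],
)

```text
clock: 3.32
tool_pos: [0.546, 0.1243, 0.104]
eef_rot: [1.0, 0.001, 0.0, -0.001]
contact_force: [0.1, 5.1, 2.3]
opening: 0.308
finger_force: 30.0
```

```bash
cat > arc.py <<'E'
import sys,numpy as np
# tool-axis offsets (tool x=wx, tool y=-wy) along the circle, clockwise from above: world angle falls
a0,step,n=map(float,sys.argv[1:4]); R=.062
for k in range(1,int(n)+1):
    a=a0-step*k; print([round(float(R*(np.cos(a)-np.cos(a0))),4),round(float(-R*(np.sin(a)-np.sin(a0))),4),0])
E
for i in 0 1 2; do echo call $i; python3 arc.py $(python3 -c "print(-1.066-$i*0.8)") 0.1 8; done
```

```text
call 0
[-0.0056, 0.0027, 0]
[-0.0114, 0.0049, 0]
[-0.0174, 0.0064, 0]
[-0.0235, 0.0074, 0]
[-0.0297, 0.0077, 0]
[-0.0359, 0.0075, 0]
[-0.042, 0.0066, 0]
[-0.048, 0.0051, 0]
call 1
[-0.0058, -0.0021, 0]
[-0.0114, -0.0048, 0]
[-0.0167, -0.008, 0]
[-0.0217, -0.0117, 0]
[-0.0262, -0.0159, 0]
[-0.0303, -0.0205, 0]
[-0.034, -0.0256, 0]
[-0.0371, -0.0309, 0]
call 2
[-0.0026, -0.0056, 0]
[-0.0045, -0.0115, 0]
[-0.0059, -0.0176, 0]
[-0.0067, -0.0237, 0]
[-0.0069, -0.0299, 0]
[-0.0064, -0.0361, 0]
[-0.0053, -0.0422, 0]
[-0.0036, -0.0481, 0]
```

carry_out(
  plan=[
    {"rot": [0,0,0],"xyz": [-0.0056,0.0027,0],"grip": 255},
    {"rot": [0,0,0],"xyz": [-0.0114,0.0049,0],"grip": 255},
    {"rot": [0,0,0],"xyz": [-0.0174,0.0064,0],"grip": 255},
    {"rot": [0,0,0],"xyz": [-0.0235,0.0074,0],"grip": 255},
    {"rot": [0,0,0],"xyz": [-0.0297,0.0077,0],"grip": 255},
    {"rot": [0,0,0],"xyz": [-0.0359,0.0075,0],"grip": 255},
    {"rot": [0,0,0],"xyz": [-0.042,0.0066,0],"grip": 255},
    {"rot": [0,0,0],"xyz": [-0.048,0.0051,0],"grip": 255},
  ],
)

```text
clock: 3.98
tool_pos: [0.5015, 0.1222, 0.1042]
eef_rot: [1.0, 0.002, 0.004, -0.004]
contact_force: [6.0, 12.0, -6.1]
opening: 0.304
finger_force: 30.0
```

```bash
cat > arc.py <<'E'
import sys,numpy as np
# args: commanded x y, axis x y, start angle, step: tool-axis rows (tool x=wx, tool y=-wy), clockwise from above
x,y,ax,ay,a0,s=map(float,sys.argv[1:7]); R=.062
for k in range(1,9):
    a=a0-s*k; X,Y=ax+R*np.cos(a),ay+R*np.sin(a)
    print(round(float(X-x),4),round(float(y-Y),4), end=" | ")
print("end",round(float(X),4),round(float(Y),4),round(a,3))
E
python3 arc.py .4973 .1176 .515 .1805 -1.866 .1
```

```text
-0.0062 -0.0057 | -0.0118 -0.0083 | -0.0171 -0.0116 | -0.022 -0.0153 | -0.0266 -0.0195 | -0.0307 -0.0241 | -0.0343 -0.0292 | -0.0374 -0.0345 | end 0.4599 0.1521 -2.666
```

carry_out(
  plan=[
    {"rot": [0,0,0],"xyz": [-0.006,-0.005,0],"grip": 255},
    {"rot": [0,0,0],"xyz": [-0.0118,-0.0083,0],"grip": 255},
    {"rot": [0,0,0],"xyz": [-0.017,-0.0116,0],"grip": 255},
    {"rot": [0,0,0],"xyz": [-0.022,-0.0153,0],"grip": 255},
    {"rot": [0,0,0],"xyz": [-0.0266,-0.0195,0],"grip": 255},
    {"rot": [0,0,0],"xyz": [-0.0307,-0.0241,0],"grip": 255},
    {"rot": [0,0,0],"xyz": [-0.0343,-0.0292,0],"grip": 255},
    {"rot": [0,0,0],"xyz": [-0.0374,-0.0345,0],"grip": 255},
  ],
)

```text
clock: 4.65
tool_pos: [0.4659, 0.153, 0.1042]
eef_rot: [1.0, -0.0, 0.005, -0.002]
contact_force: [8.6, 2.5, -6.0]
opening: 0.309
finger_force: 30.0
```

```bash
python3 arc.py .4599 .1521 .515 .1805 -2.666 .1;  python3 arc.py .4599 .1521 .517 .1805 -2.666 .1
```

```text
-0.0026 -0.0057 | -0.0046 -0.0115 | -0.0059 -0.0176 | -0.0067 -0.0237 | -0.0069 -0.0299 | -0.0064 -0.0361 | -0.0053 -0.0422 | -0.0037 -0.0482 | end 0.4562 0.2003 -3.466
-0.0006 -0.0057 | -0.0026 -0.0115 | -0.0039 -0.0176 | -0.0047 -0.0237 | -0.0049 -0.0299 | -0.0044 -0.0361 | -0.0033 -0.0422 | -0.0017 -0.0482 | end 0.4582 0.2003 -3.466
```

carry_out(
  plan=[
    {"rot": [0,0,0],"xyz": [-0.001,-0.0057,0],"grip": 255},
    {"rot": [0,0,0],"xyz": [-0.0026,-0.0115,0],"grip": 255},
    {"rot": [0,0,0],"xyz": [-0.0039,-0.0176,0],"grip": 255},
    {"rot": [0,0,0],"xyz": [-0.0047,-0.0237,0],"grip": 255},
    {"rot": [0,0,0],"xyz": [-0.0049,-0.0299,0],"grip": 255},
    {"rot": [0,0,0],"xyz": [-0.0044,-0.0361,0],"grip": 255},
    {"rot": [0,0,0],"xyz": [-0.0033,-0.0422,0],"grip": 255},
    {"rot": [0,0,0],"xyz": [-0.0017,-0.0482,0],"grip": 255},
  ],
)

```text
clock: 5.32
tool_pos: [0.4615, 0.1981, 0.104]
eef_rot: [1.0, -0.001, 0.002, 0.001]
contact_force: [3.8, -3.2, 0.7]
opening: 0.306
finger_force: 30.0
```

```bash
python3 arc.py .4582 .2003 .5175 .1805 -3.466 .1; python3 arc.py .4582 .2003 .5175 .179 -3.466 .1
```

```text
0.0028 -0.0057 | 0.0056 -0.0112 | 0.009 -0.0164 | 0.0129 -0.0213 | 0.0172 -0.0257 | 0.022 -0.0297 | 0.0271 -0.0332 | 0.0325 -0.0361 | end 0.4907 0.2364 -4.266
0.0028 -0.0042 | 0.0056 -0.0097 | 0.009 -0.0149 | 0.0129 -0.0198 | 0.0172 -0.0242 | 0.022 -0.0282 | 0.0271 -0.0317 | 0.0325 -0.0346 | end 0.4907 0.2349 -4.266
```

Axis looks like (0.5175, 0.180); use the first set.

carry_out(
  plan=[
    {"rot": [0,0,0],"xyz": [0.0026,-0.0055,0],"grip": 255},
    {"rot": [0,0,0],"xyz": [0.0056,-0.011,0],"grip": 255},
    {"rot": [0,0,0],"xyz": [0.009,-0.016,0],"grip": 255},
    {"rot": [0,0,0],"xyz": [0.0129,-0.0208,0],"grip": 255},
    {"rot": [0,0,0],"xyz": [0.0172,-0.0252,0],"grip": 255},
    {"rot": [0,0,0],"xyz": [0.022,-0.0292,0],"grip": 255},
    {"rot": [0,0,0],"xyz": [0.0271,-0.0327,0],"grip": 255},
    {"rot": [0,0,0],"xyz": [0.0325,-0.0356,0],"grip": 255},
  ],
)

```text
clock: 5.98
tool_pos: [0.4905, 0.2352, 0.1039]
eef_rot: [1.0, 0.0, -0.001, 0.001]
contact_force: [-2.0, -3.5, 7.2]
opening: 0.306
finger_force: 30.0
```

```bash
python3 arc.py .4907 .2359 .5175 .180 -4.266 .1; python3 arc.py .4907 .2359 .5175 .178 -4.266 .1
```

```text
0.0058 -0.0024 | 0.0117 -0.0042 | 0.0178 -0.0054 | 0.0239 -0.006 | 0.0301 -0.006 | 0.0363 -0.0054 | 0.0424 -0.0041 | 0.0483 -0.0023 | end 0.539 0.2382 -5.066
0.0058 -0.0004 | 0.0117 -0.0022 | 0.0178 -0.0034 | 0.0239 -0.004 | 0.0301 -0.004 | 0.0363 -0.0034 | 0.0424 -0.0021 | 0.0483 -0.0003 | end 0.539 0.2362 -5.066
```

carry_out(
  plan=[
    {"rot": [0,0,0],"xyz": [0.0058,-0.0022,0],"grip": 255},
    {"rot": [0,0,0],"xyz": [0.0117,-0.004,0],"grip": 255},
    {"rot": [0,0,0],"xyz": [0.0178,-0.005,0],"grip": 255},
    {"rot": [0,0,0],"xyz": [0.0239,-0.0055,0],"grip": 255},
    {"rot": [0,0,0],"xyz": [0.0301,-0.0055,0],"grip": 255},
    {"rot": [0,0,0],"xyz": [0.0363,-0.0049,0],"grip": 255},
    {"rot": [0,0,0],"xyz": [0.0424,-0.0036,0],"grip": 255},
    {"rot": [0,0,0],"xyz": [0.0483,-0.0018,0],"grip": 255},
  ],
)

```text
clock: 6.65
tool_pos: [0.5384, 0.2408, 0.104]
eef_rot: [1.0, 0.001, -0.001, -0.002]
contact_force: [-1.0, 3.4, 4.3]
opening: 0.306
finger_force: 30.0
```

```bash
python3 arc.py .539 .2377 .5175 .180 -5.066 .1; python3 arc.py .539 .2377 .5165 .179 -5.066 .1
```

```text
0.0057 0.002 | 0.0111 0.005 | 0.0162 0.0085 | 0.0209 0.0125 | 0.0252 0.0169 | 0.0291 0.0218 | 0.0324 0.027 | 0.0352 0.0326 | end 0.5742 0.2051 -5.866
0.0047 0.003 | 0.0101 0.006 | 0.0152 0.0095 | 0.0199 0.0135 | 0.0242 0.0179 | 0.0281 0.0228 | 0.0314 0.028 | 0.0342 0.0336 | end 0.5732 0.2041 -5.866
```

carry_out(
  plan=[
    {"rot": [0,0,0],"xyz": [0.0057,0.0018,0],"grip": 255},
    {"rot": [0,0,0],"xyz": [0.0111,0.0045,0],"grip": 255},
    {"rot": [0,0,0],"xyz": [0.0162,0.008,0],"grip": 255},
    {"rot": [0,0,0],"xyz": [0.0209,0.012,0],"grip": 255},
    {"rot": [0,0,0],"xyz": [0.0252,0.0166,0],"grip": 255},
    {"rot": [0,0,0],"xyz": [0.0291,0.0215,0],"grip": 255},
    {"rot": [0,0,0],"xyz": [0.0324,0.027,0],"grip": 255},
    {"rot": [0,0,0],"xyz": [0.0352,0.0326,0],"grip": 255},
  ],
)

```text
clock: 7.32
tool_pos: [0.5775, 0.2072, 0.1041]
eef_rot: [1.0, 0.001, 0.003, -0.002]
contact_force: [4.7, 4.6, -0.5]
opening: 0.31
finger_force: 30.0
```

```bash
for i in 0 1; do python3 arc.py .5742 .2051 .51$((7+i)) .180 -5.866 .1; done; python3 arc.py .5672 .1430 .517 .180 -6.666 .1
```

```text
0.0017 0.0058 | 0.0033 0.0117 | 0.0044 0.0179 | 0.0048 0.024 | 0.0046 0.0302 | 0.0038 0.0364 | 0.0023 0.0424 | 0.0003 0.0483 | end 0.5745 0.1568 -6.666
0.0027 0.0058 | 0.0043 0.0117 | 0.0054 0.0179 | 0.0058 0.024 | 0.0056 0.0302 | 0.0048 0.0364 | 0.0033 0.0424 | 0.0013 0.0483 | end 0.5755 0.1568 -6.666
0.0047 -0.0082 | 0.0016 -0.0029 | -0.0021 0.0021 | -0.0062 0.0067 | -0.0108 0.0109 | -0.0158 0.0146 | -0.0211 0.0178 | -0.0267 0.0204 | end 0.5405 0.1226 -7.466
```

carry_out(
  plan=[
    {"rot": [0,0,0],"xyz": [0.0027,0.0058,0],"grip": 255},
    {"rot": [0,0,0],"xyz": [0.0043,0.0117,0],"grip": 255},
    {"rot": [0,0,0],"xyz": [0.0054,0.0179,0],"grip": 255},
    {"rot": [0,0,0],"xyz": [0.0058,0.024,0],"grip": 255},
    {"rot": [0,0,0],"xyz": [0.0056,0.0302,0],"grip": 255},
    {"rot": [0,0,0],"xyz": [0.0048,0.0364,0],"grip": 255},
    {"rot": [0,0,0],"xyz": [0.0033,0.0424,0],"grip": 255},
    {"rot": [0,0,0],"xyz": [0.0013,0.0483,0],"grip": 255},
  ],
)

```text
clock: 7.98
tool_pos: [0.5775, 0.1554, 0.104]
eef_rot: [1.0, -0.0, 0.001, -0.0]
contact_force: [4.6, 0.5, 2.9]
opening: 0.304
finger_force: 30.0
```

```bash
python3 arc.py .5755 .1568 .518 .180 -6.666 .1; python3 arc.py .5415 .1226 .518 .1805 -7.466 .1
```

```text
-0.0026 0.0056 | -0.0057 0.0109 | -0.0094 0.0159 | -0.0135 0.0205 | -0.0181 0.0247 | -0.0231 0.0284 | -0.0284 0.0316 | -0.034 0.0342 | end 0.5415 0.1226 -7.466
-0.0059 0.0015 | -0.0119 0.003 | -0.0181 0.0039 | -0.0242 0.0041 | -0.0304 0.0037 | -0.0365 0.0027 | -0.0425 0.0011 | -0.0483 -0.0011 | end 0.4932 0.1237 -8.266
```

carry_out(
  plan=[
    {"rot": [0,0,0],"xyz": [-0.0026,0.0056,0],"grip": 255},
    {"rot": [0,0,0],"xyz": [-0.0057,0.0109,0],"grip": 255},
    {"rot": [0,0,0],"xyz": [-0.0094,0.0159,0],"grip": 255},
    {"rot": [0,0,0],"xyz": [-0.0135,0.0205,0],"grip": 255},
    {"rot": [0,0,0],"xyz": [-0.0181,0.0247,0],"grip": 255},
    {"rot": [0,0,0],"xyz": [-0.0231,0.0282,0],"grip": 255},
    {"rot": [0,0,0],"xyz": [-0.0284,0.0313,0],"grip": 255},
    {"rot": [0,0,0],"xyz": [-0.034,0.0337,0],"grip": 255},
  ],
)

```text
clock: 8.65
tool_pos: [0.5405, 0.1223, 0.1039]
eef_rot: [1.0, -0.0, -0.001, -0.0]
contact_force: [2.4, 0.9, 6.4]
opening: 0.299
finger_force: 30.0
```

```bash
python3 - <<'E'
from h import *
im=r.snapshot("top"); c=cam("top"); 
cv2.imwrite("pics/t2.png",cv2.resize(im[115:265,175:325],None,fx=4,fy=4,interpolation=3)[:,:,::-1])
E
python3 arc.py .5415 .1231 .518 .1805 -7.466 .1
```

```text
-0.0059 0.002 | -0.0119 0.0035 | -0.0181 0.0044 | -0.0242 0.0046 | -0.0304 0.0042 | -0.0365 0.0032 | -0.0425 0.0016 | -0.0483 -0.0006 | end 0.4932 0.1237 -8.266
```

View pics/t2.png

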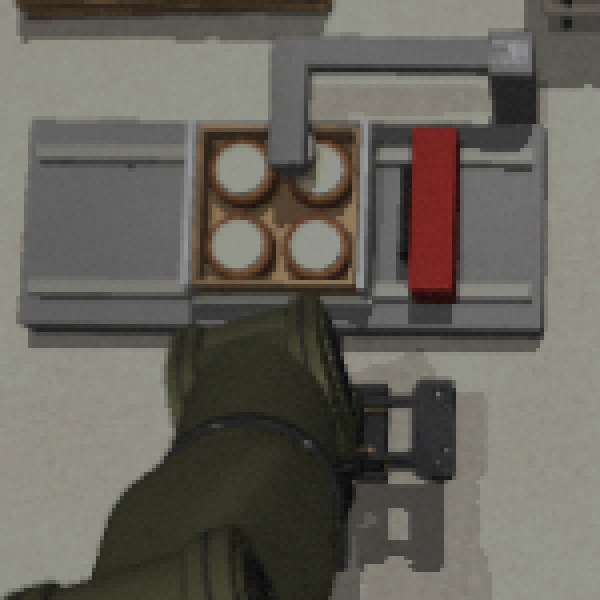

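The carriage's front edge is at x≈370, pad at ≈402 in the crop: about 25 mm (≈1.6 rad) to go.

carry_out(
  plan=[
    {"rot": [0,0,0],"xyz": [-0.0059,0.002,0],"grip": 255},
    {"rot": [0,0,0],"xyz": [-0.0119,0.0033,0],"grip": 255},
    {"rot": [0,0,0],"xyz": [-0.0181,0.004,0],"grip": 255},
    {"rot": [0,0,0],"xyz": [-0.0242,0.0042,0],"grip": 255},
    {"rot": [0,0,0],"xyz": [-0.0304,0.0038,0],"grip": 255},
    {"rot": [0,0,0],"xyz": [-0.0365,0.0028,0],"grip": 255},
    {"rot": [0,0,0],"xyz": [-0.0425,0.0011,0],"grip": 255},
    {"rot": [0,0,0],"xyz": [-0.0483,-0.001,0],"grip": 255},
  ],
)

```text
clock: 9.37
tool_pos: [0.4934, 0.1257, 0.104]
eef_rot: [1.0, 0.001, 0.001, -0.001]
contact_force: [4.9, 5.0, 3.3]
opening: 0.308
finger_force: 30.0
```

```bash
python3 arc.py .4932 .1241 .518 .1805 -8.266 .08
```

```text
-0.0045 -0.0018 | -0.0088 -0.0043 | -0.0128 -0.0071 | -0.0166 -0.0103 | -0.0202 -0.0137 | -0.0235 -0.0175 | -0.0264 -0.0215 | -0.029 -0.0257 | end 0.4642 0.1498 -8.906
```

carry_out(
  plan=[
    {"rot": [0,0,0],"xyz": [-0.0045,-0.002,0],"grip": 255},
    {"rot": [0,0,0],"xyz": [-0.0088,-0.0045,0],"grip": 255},
    {"rot": [0,0,0],"xyz": [-0.0128,-0.0073,0],"grip": 255},
    {"rot": [0,0,0],"xyz": [-0.0166,-0.0105,0],"grip": 255},
    {"rot": [0,0,0],"xyz": [-0.0202,-0.0139,0],"grip": 255},
    {"rot": [0,0,0],"xyz": [-0.0235,-0.0175,0],"grip": 255},
  ],
)

```text
clock: 9.87
tool_pos: [0.472, 0.1433, 0.104]
eef_rot: [1.0, 0.001, 0.002, -0.002]
contact_force: [8.7, 4.3, 1.0]
opening: 0.306
finger_force: 30.0
```

```bash
python3 arc.py .4697 .1416 .518 .1805 -8.746 .05; python3 - <<'E'
from h import *
im=r.snapshot("top"); print(r.get_state()['contact_force'])
g=im[115:265,175:325]; row=g[62:68].mean(0).astype(int); print([(175+i,row[i].tolist()) for i in range(75,108)])
E
```

```text
-0.0018 -0.0024 | -0.0036 -0.005 | -0.0052 -0.0076 | -0.0067 -0.0103 | -0.0081 -0.0131 | -0.0093 -0.016 | -0.0104 -0.0189 | -0.0113 -0.0218 | end 0.4584 0.1634 -9.146
[7.43574369 3.59491451 1.48181449]
[(250, [103, 83, 61]), (251, [137, 113, 84]), (252, [93, 73, 52]), (253, [81, 54, 36]), (254, [108, 91, 76]), (255, [124, 113, 100]), (256, [133, 127, 115]), (257, [141, 139, 129]), (258, [139, 139, 129]), (259, [142, 143, 134]), (260, [142, 143, 135]), (261, [141, 142, 132]), (262, [136, 137, 130]), (263, [134, 131, 121]), (264, [128, 122, 112]), (265, [120, 106, 93]), (266, [93, 71, 55]), (267, [78, 53, 35]), (268, [54, 37, 25]), (269, [116, 97, 73]), (270, [92, 81, 69]), (271, [141, 143, 145]), (272, [126, 128, 129]), (273, [68, 68, 67]), (274, [45, 45, 43]), (275, [34, 33, 32]), (276, [30, 30, 30]), (277, [100, 31, 29]), (278, [119, 36, 33]), (279, [121, 37, 34]), (280, [121, 36, 35]), (281, [121, 36, 33]), (282, [122, 37, 34])]
```

carry_out(
  plan=[
    {"rot": [0,0,0],"xyz": [-0.001,-0.0025,0],"grip": 255},
    {"rot": [0,0,0],"xyz": [-0.0025,-0.005,0],"grip": 255},
    {"rot": [0,0,0],"xyz": [-0.004,-0.0076,0],"grip": 255},
    {"rot": [0,0,0],"xyz": [-0.0055,-0.0103,0],"grip": 255},
  ],
)

```text
clock: 10.25
tool_pos: [0.4662, 0.1524, 0.104]
eef_rot: [1.0, 0.0, 0.002, -0.001]
contact_force: [6.6, 1.5, 0.9]
opening: 0.305
finger_force: 30.0
```

carry_out(
  plan=[
    {"rot": [0,0,0],"xyz": [-0.001,-0.0025,0],"grip": 255},
    {"rot": [0,0,0],"xyz": [-0.002,-0.0055,0],"grip": 255},
    {"rot": [0,0,0],"xyz": [-0.002,-0.0055,0],"grip": 255},
  ],
)

```text
clock: 10.5
tool_pos: [0.4643, 0.1565, 0.104]
eef_rot: [1.0, -0.0, 0.002, 0.0]
contact_force: [6.5, -1.3, 2.2]
opening: 0.305
finger_force: 30.0
```

carry_out(
  plan=[
    {"rot": [0,0,0],"xyz": [-0.001,-0.003,0],"grip": 255},
    {"rot": [0,0,0],"xyz": [-0.002,-0.006,0],"grip": 255},
    {"rot": [0,0,0],"xyz": [-0.002,-0.006,0],"grip": 255},
  ],
)

```text
clock: 10.75
tool_pos: [0.4641, 0.1568, 0.1041]
eef_rot: [1.0, -0.003, 0.003, 0.003]
contact_force: [12.7, -13.0, 1.1]
opening: 0.308
finger_force: 30.0
```

carry_out(
  plan=[
    {"rot": [0,0,0],"xyz": [-0.0005,-0.003,0],"grip": 255},
    {"rot": [0,0,0],"xyz": [-0.001,-0.006,0],"grip": 255},
    {"rot": [0,0,0],"xyz": [-0.001,-0.006,0],"grip": 255},
  ],
)

```text
clock: 11.0
tool_pos: [0.464, 0.157, 0.104]
eef_rot: [1.0, -0.006, 0.003, 0.007]
contact_force: [15.3, -25.0, 1.9]
opening: 0.306
finger_force: 30.0
```

carry_out(
  plan=[
    {"rot": [0,0,0],"xyz": [0.002,0.005,0],"grip": 255},
    {"rot": [0,0,0],"xyz": [0.004,0.01,0],"grip": 255},
    {"rot": [0,0,0],"xyz": [0.004,0.01,0],"grip": 60},
    {"rot": [0,0,0],"xyz": [0.004,0.01,0],"grip": 60},
    {"rot": [0,0,0],"xyz": [0.004,0.01,0],"grip": 60},
    {"rot": [0,0,0],"xyz": [0.004,0.01,0],"grip": 60},
    {"rot": [0,0,0],"xyz": [0.004,0.01,0],"grip": 60},
  ],
)

```text
clock: 11.58
tool_pos: [0.4624, 0.1591, 0.1034]
eef_rot: [1.0, 0.001, -0.001, 0.0]
contact_force: [0.3, 0.8, -0.7]
opening: 0.66
finger_force: 0.0
```

carry_out(
  plan=[
    {"rot": [0,0,0],"xyz": [0,0,-0.01],"grip": 60},
    {"rot": [0,0,0],"xyz": [0,0,-0.035],"grip": 60},
    {"rot": [0,0,0],"xyz": [0,0,-0.07],"grip": 60},
    {"rot": [0,0,0],"xyz": [0,0,-0.105],"grip": 60},
  ],
)

```text
clock: 11.92
tool_pos: [0.4626, 0.1586, 0.21]
eef_rot: [1.0, 0.0, -0.001, 0.0]
contact_force: [0.7, -0.6, -0.5]
opening: 0.768
finger_force: 0.0
```

```bash
python3 - <<'E'
from h import *
im=r.snapshot("top"); st=r.get_state(); print(st['tool_pos'],st['eef_rot'])
cv2.imwrite("pics/t3.png",cv2.resize(im[115:265,175:325],None,fx=4,fy=4,interpolation=3)[:,:,::-1])
E
```

```text
[0.46632577 0.15975366 0.21602221] [ 9.99989161e-01 -2.13218090e-04  4.28449825e-03 -1.80980419e-03]
```

View pics/t3.png

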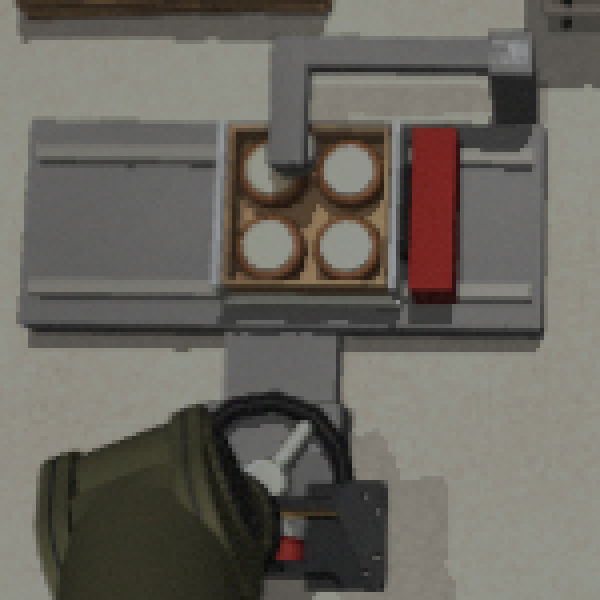

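Carriage's front plate (x≈400) meets the pad of the stop, and the hard limit was felt. Now to the lock tab.

carry_out(
  plan=[
    {"rot": [0,0,0.013],"xyz": [0.002,0.04,-0.005],"grip": 255},
    {"rot": [0,0,0.026],"xyz": [0.004,0.08,-0.005],"grip": 255},
    {"rot": [0,0,0.039],"xyz": [0.006,0.12,-0.005],"grip": 255},
    {"rot": [0,0,0.052],"xyz": [0.008,0.16,-0.005],"grip": 255},
    {"rot": [0,0,0.065],"xyz": [0.01,0.2,-0.005],"grip": 255},
    {"rot": [0,0,0.078],"xyz": [0.012,0.24,-0.005],"grip": 255},
    {"rot": [0,0,0.091],"xyz": [0.014,0.28,-0.005],"grip": 255},
    {"rot": [0,0,0.106],"xyz": [0.017,0.32,-0.005],"grip": 255},
  ],
)

```text
clock: 12.63
tool_pos: [0.48, -0.1629, 0.2142]
eef_rot: [0.999, -0.053, -0.0, -0.0]
contact_force: [0.6, -0.1, -0.1]
opening: 0.183
finger_force: 0.0
```

carry_out(
  plan=[
    {"rot": [0,0,0],"xyz": [0,0,0],"grip": 255},
    {"rot": [0,0,0],"xyz": [0,0,0],"grip": 255},
    {"rot": [0,0,0],"xyz": [0,0,0],"grip": 255},
  ],
)

```text
clock: 12.88
tool_pos: [0.4804, -0.1605, 0.2139]
eef_rot: [0.999, -0.053, -0.0, -0.0]
contact_force: [1.0, 0.8, -0.0]
opening: 0.003
finger_force: 0.0
```

```bash
python3 - <<'E'
from h import *
st=r.get_state(); im=r.snapshot("wrist"); print(st['tool_pos'],R.from_quat(st['eef_rot']).as_matrix().round(3),st['opening'])
cv2.imwrite("pics/w2.png",im[:,:,::-1])
E
```

```text
[ 0.48039043 -0.16050782  0.21388262] [[ 0.994 -0.106 -0.   ]
 [-0.106 -0.994  0.001]
 [-0.    -0.001 -1.   ]] 0.003035363430334493
```

View pics/w2.png

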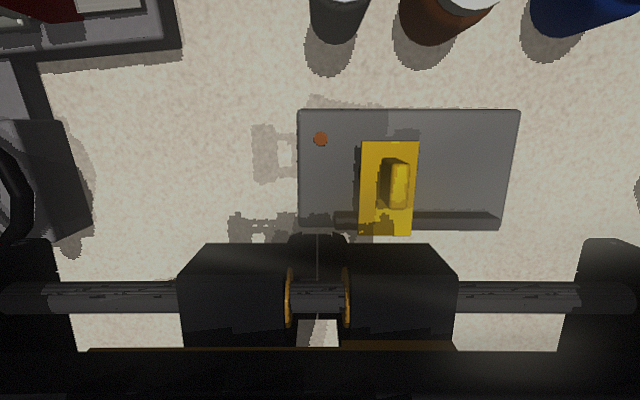

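```bash
python3 - <<'E'
from h import *
st=r.get_state(); st['tool_pos']=np.array([.4802,-.1610,.2148]); c=cam("wrist",st); A=R.from_quat(st['eef_rot']).as_matrix()
def f(n,p,z):
    w=onplane(c,p,z); print(n,w.round(4).tolist(),"tool:",((w-st['tool_pos'])@A).round(4).tolist())
f("fin top",[[391,163],[409,165],[407,209],[391,207],[399.5,186]],.12)
f("plate",[[361,141],[420,142],[411,236],[358,234]],.078)
f("box",[[300,110],[520,110],[500,230],[299,224]],.045)
E
```

```text
fin top [[0.5059, -0.2255, 0.12], [0.5027, -0.2401, 0.12], [0.4651, -0.2376, 0.12], [0.4683, -0.2241, 0.12], [0.4859, -0.2319, 0.12]] tool: [[0.0323, 0.0616, 0.0947], [0.0306, 0.0765, 0.0947], [-0.007, 0.0779, 0.0947], [-0.0053, 0.0641, 0.0947], [0.013, 0.07, 0.0947]]
plate [[0.5226, -0.2081, 0.078], [0.5159, -0.2632, 0.078], [0.4217, -0.2529, 0.078], [0.4294, -0.1991, 0.078]] tool: [[0.0471, 0.0426, 0.1367], [0.0461, 0.0981, 0.1367], [-0.0486, 0.0976, 0.1367], [-0.0465, 0.0433, 0.1368]]
box [[0.5573, -0.1526, 0.045], [0.5338, -0.3752, 0.045], [0.4044, -0.3627, 0.045], [0.4348, -0.1369, 0.045]] tool: [[0.0759, -0.0162, 0.1698], [0.0756, 0.2076, 0.1695], [-0.0544, 0.2087, 0.1696], [-0.0476, -0.0191, 0.1698]]
```

carry_out(
  plan=[
    {"rot": [0,0,0],"xyz": [0.006,0.012,0.03],"grip": 255},
    {"rot": [0,0,0],"xyz": [0.013,0.025,0.06],"grip": 255},
    {"rot": [0,0,0],"xyz": [0.013,0.025,0.095],"grip": 255},
    {"rot": [0,0,0],"xyz": [0.013,0.025,0.122],"grip": 255},
    {"rot": [0,0,0],"xyz": [0.013,0.025,0.122],"grip": 255},
    {"rot": [0,0,0],"xyz": [0.013,0.035,0.122],"grip": 255},
    {"rot": [0,0,0],"xyz": [0.013,0.045,0.122],"grip": 255},
    {"rot": [0,0,0],"xyz": [0.013,0.055,0.122],"grip": 255},
  ],
)

```text
clock: 13.6
tool_pos: [0.4888, -0.2179, 0.0936]
eef_rot: [0.999, -0.053, 0.001, 0.0]
contact_force: [0.4, 1.1, -1.3]
opening: 0.006
finger_force: 0.9
```

carry_out(
  plan=[
    {"rot": [0,0,0],"xyz": [0,0.008,0],"grip": 255},
    {"rot": [0,0,0],"xyz": [0,0.016,0],"grip": 255},
    {"rot": [0,0,0],"xyz": [0,0.024,0],"grip": 255},
    {"rot": [0,0,0],"xyz": [0,0.032,0],"grip": 255},
    {"rot": [0,0,0],"xyz": [0,0.04,0],"grip": 255},
    {"rot": [0,0,0],"xyz": [0,0.046,0],"grip": 255},
  ],
)

```text
clock: 14.1
tool_pos: [0.4829, -0.2643, 0.092]
eef_rot: [0.999, -0.053, 0.0, 0.0]
contact_force: [0.9, 1.5, 1.7]
opening: 0.003
finger_force: 0.9
```

carry_out(
  plan=[
    {"rot": [0,0,0],"xyz": [0,0.003,0],"grip": 255},
    {"rot": [0,0,0],"xyz": [0,0.006,0],"grip": 255},
    {"rot": [0,0,0],"xyz": [0,0.006,0],"grip": 255},
  ],
)

```text
clock: 14.35
tool_pos: [0.482, -0.2697, 0.0916]
eef_rot: [0.999, -0.053, -0.0, 0.0]
contact_force: [0.4, 0.4, -0.1]
opening: 0.004
finger_force: 0.0
```

carry_out(
  plan=[
    {"rot": [0,0,0],"xyz": [0,0.003,0],"grip": 255},
    {"rot": [0,0,0],"xyz": [0,0.006,0],"grip": 255},
    {"rot": [0,0,0],"xyz": [0,0.006,0],"grip": 255},
  ],
)

```text
clock: 14.6
tool_pos: [0.4818, -0.2709, 0.0915]
eef_rot: [0.999, -0.051, -0.001, -0.003]
contact_force: [0.5, 9.1, 4.9]
opening: 0.008
finger_force: 4.3
```

carry_out(
  plan=[
    {"rot": [0,0,0],"xyz": [0,-0.015,0],"grip": 255},
    {"rot": [0,0,0],"xyz": [0,-0.043,-0.03],"grip": 255},
    {"rot": [0,0,0],"xyz": [-0.01,-0.043,-0.07],"grip": 255},
    {"rot": [0,0,0],"xyz": [-0.04,-0.043,-0.11],"grip": 255},
    {"rot": [0,0,0],"xyz": [-0.04,-0.043,-0.11],"grip": 255},
    {"rot": [0,0,0],"xyz": [-0.04,-0.043,-0.11],"grip": 255},
  ],
)

```text
clock: 15.1
tool_pos: [0.4455, -0.2288, 0.2037]
eef_rot: [0.999, -0.054, 0.001, 0.001]
contact_force: [-0.8, 0.1, -0.4]
opening: 0.005
finger_force: 0.0
```

```bash
python3 - <<'E'
from h import *
st=r.get_state(); im=r.snapshot("wrist"); c=cam("wrist",st); A=R.from_quat(st['eef_rot']).as_matrix()
print(st['tool_pos'],st['qd'].round(2))
cv2.imwrite("pics/w3.png",im[:,:,::-1])
for b in blobs(masks(im)["green"],40):
    w=onplane(c,[b[0]],.067); print(b[0],b[1],w,(w-st['tool_pos'])@A)
E
```

```text
[ 0.44552853 -0.2287643   0.20371631] [-0.01  0.08 -0.02 -0.03 -0.   -0.04 -0.01]
(np.float64(313.0), np.float64(148.5)) [297, 131, 34, 36, 920] [[ 0.4859184  -0.23074292  0.067     ]] [[ 0.04006343 -0.00261167  0.13680171]]
```

View pics/w3.png

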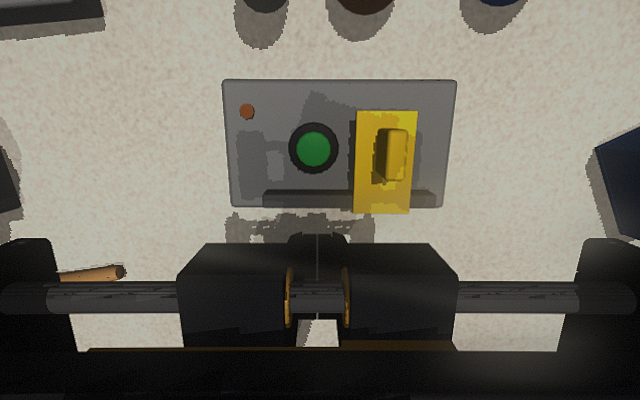

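carry_out(
  plan=[
    {"rot": [0,0,0],"xyz": [0.02,-0.002,0.03],"grip": 255},
    {"rot": [0,0,0],"xyz": [0.04,-0.002,0.06],"grip": 255},
    {"rot": [0,0,0],"xyz": [0.04,-0.002,0.095],"grip": 255},
    {"rot": [0,0,0],"xyz": [0.04,-0.002,0.12],"grip": 255},
    {"rot": [0,0,0],"xyz": [0.04,-0.002,0.13],"grip": 255},
    {"rot": [0,0,0],"xyz": [0.04,-0.002,0.135],"grip": 255},
    {"rot": [0,0,0],"xyz": [0.04,-0.002,0.139],"grip": 255},
    {"rot": [0,0,0],"xyz": [0.04,-0.002,0.141],"grip": 255},
  ],
)

```text
clock: 15.82
tool_pos: [0.4853, -0.2295, 0.0612]
eef_rot: [0.999, -0.053, -0.001, -0.001]
contact_force: [-5.3, 4.1, 19.3]
opening: 0.006
finger_force: 9.7
```

carry_out(
  plan=[
    {"rot": [0,0,0],"xyz": [0,0,0.002],"grip": 255},
    {"rot": [0,0,0],"xyz": [0,0,0.004],"grip": 255},
    {"rot": [0,0,0],"xyz": [0,0,0.004],"grip": 255},
  ],
)

```text
clock: 16.07
tool_pos: [0.4853, -0.2295, 0.061]
eef_rot: [0.999, -0.053, -0.0, -0.0]
contact_force: [-8.2, 5.8, 32.8]
opening: 0.004
finger_force: 16.4
```

carry_out(
  plan=[
    {"rot": [0,0,0],"xyz": [0,0,-0.01],"grip": 255},
    {"rot": [0,0,0],"xyz": [0,0,-0.04],"grip": 255},
    {"rot": [0,0,0],"xyz": [0,0,-0.08],"grip": 255},
    {"rot": [0,0,0],"xyz": [-0.03,0,-0.12],"grip": 255},
    {"rot": [0,0,0],"xyz": [-0.04,0,-0.145],"grip": 255},
    {"rot": [0,0,0],"xyz": [-0.04,0,-0.145],"grip": 255},
    {"rot": [0,0,0],"xyz": [-0.04,0,-0.145],"grip": 255},
  ],
)

```text
clock: 16.65
tool_pos: [0.4478, -0.2272, 0.2046]
eef_rot: [0.999, -0.054, 0.003, 0.001]
contact_force: [0.8, -0.1, -0.9]
opening: 0.006
finger_force: 0.0
```

```bash
python3 - <<'E'
from h import *
im=r.snapshot("top"); print(r.get_state()['contact_force'])
cv2.imwrite("pics/t4.png",cv2.resize(im[110:310,170:450],None,fx=2.8,fy=2.8,interpolation=3)[:,:,::-1])
E
```

```text
[-0.04136681 -0.17493683 -0.45525152]
```

View pics/t4.png

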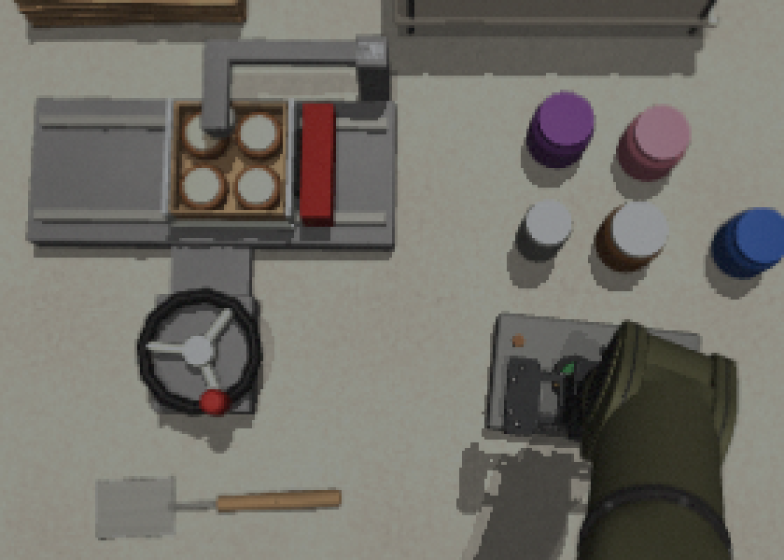

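The carriage is still at the stop (plate ≈296, block ≈300), the knob is where I left it at (213, 402), the amber jar stands at (632, 235), and the arm is clear of everything.

```bash
python3 -c "
from plant import r
print(r.finish_job())"
```

```text
the job is handed in; nothing more can be done
None
```

I wound the carriage to the red stop, slid the lock tab fully aside, pressed the green button fully down and released it, with the icing jar still standing; the job is handed in at about 17 s, and no verdict came back.

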